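Close and secure the wand compartment of a treatment console

ROBOT

A 6-joint arm with a two-finger parallel gripper is mounted at the origin on the work surface. World frame = base frame: x ahead of the robot, y to its left, z up, the work surface at z = 0. Lengths are in m, angles in rad, forces in N, time in s.
With the tool pointing down it reaches from about 0.3 to 1 m from the base axis. Payload 5.1 kg.
Tool frame: the origin (TCP) lies on the front face of the gripper's body, between the roots of the fingers; the fingertips stand 78 mm ahead of it and the grasp point (between the pads) lies 59 mm ahead of it; z points along the fingers, y is the line along which they close (so a half turn about z gives the same grasp; the last joint's range is limited). The gripper opens to 95 mm and grips with 3 to 60 N. Pads are 20 mm wide; open, the fingers measure 119 mm over their backs; the gripper's body (75 mm by 180 mm) begins 59 mm behind the grasp point.
Start: joints at [1.244, 0.124, 1.65, -0, 1.367, -0.083], TCP at [0.157, 0.631, 0.292] pointing down, gripper open.
Joint ranges: [-2.61, 2.61], [-1.02, 2.33], [0.03, 2.71], [-1.35, 4.49], [0.32, 2.68], [-2.91, 2.91]. Speed limits (rad/s): [2.57, 2.57, 3.14, 3.14, 3.14, 3.14].

INTERFACE

Orientations are given as a unit quaternion [x, y, z, w].
In Python, from station import bot gives the robot as it stands.
- The arm moves only by the tool apply_moves, never from a script. Its arguments are lists of equal length, an entry for each row: "offset": the shift along the tool's x, y, z each as a share of 0.5 m, from -1 to 1, a list of three; "rot": the turn, a rotation vector about the tool's x, y, z each as a share of 0.5 rad, from -1 to 1, a list of three. A call has 1 to 8 rows; each row is the pose to reach, as a shift and turn from the pose commanded when the call began, along the tool's axes at that moment; what a row does not reach only later rows make up. A row lasts 1/10 s, in which the tool goes at most 50 mm and 8.59 degrees, less where a joint would pass 70% of its speed; a pose out of reach is approached as far as the arm can. A call with a number of a shift or a turn outside -1 to 1 is refused whole. A call with a gripper value outside its range is refused whole. "claw" is the finger opening in mm, from 0 to 95.1, set as the call begins (left out, the last holds). The fingers move at their own pace and stop on an object; "grip_force" is the grip in N (left out, the last holds). Time passes only in rows, so rows that repeat a pose let the fingers close. It gives the time, the measured TCP pose, the force, the opening and the grip force at its end, in the units of the state.
- bot.sense(): the state, without advancing time (a new reading comes with each control period).
- bot.capture(name): name is "scene" or "top"; returns (picture, depth): 480x640x3 uint8, red, green, blue; 480x640 float32, m along the optical axis (not along the pixel's ray), 0 where there is no reading.
- bot.camera_info(name): a dict with "fovy" (degrees; the focal length in pixels is half the picture's height over the tangent of half this angle, whatever the lens; pixels are square), "cx", "cy" (the principal point, pixels), "origin" and "attitude" of the camera in the world. Camera axes: x right, y down, z forward; pixel columns grow to the right and rows downward; lengths in m; the calibration is good to about 2 mm. A picture is of the moment at which its call begins. camera_info takes no time and is no camera call.
- bot.hand_in(): hands the job in; it is judged then, once.
The state is a dict: "clock": time; "joints": joint angles; "joint_velocities": joint speeds; "joint_torque": joint torques, N m; "tool_pos": TCP position; "tcp_rot": TCP orientation; "contact_force": force on the tool from outside, world axes, zero at the start; "moment": the same for the moment, N m; "grip_width": finger opening in m; "grip_force": force on a finger pad.
Only numpy, scipy, OpenCV 4.12 (cv2) and the standard library are available. Lean on these libraries where they do the work, as an engineer would, in place of code of your own. Each camera call takes 0.05 s, during which the arm holds its last target. There are 200 camera calls.

TASK

On the sloping front of the white and teal treatment console, swing the clear lid of the wand compartment fully shut, then turn the orange turnbutton clockwise until its wing points straight up the slope over the lid's edge, so that the lid is secured. Then let go, and leave the candle, bottle and jar standing where they are.

Things in the scene. Friction and masses are not known exactly. Their poses are not given: they have to be found in the camera images.
- console: Fixed white console with teal trims, 300 wide (y), 247 deep (x), 143 high. Origin: centre of its underside; x to its back, y to its left seen from its front, z up. It stands sideways to the robot. Its front slopes up at 35 degrees from x -123.5, z 40 to the flat top at x 24, z 143; the slope's outward normal leans 35 degrees from vertical towards -x.
- front_edge (a point): Middle of the slope's lower front edge: x -123.5, y 0, z 40 in the console's frame, and with its axes.
- light_bar (a point): Centre of the fixed aluminium light bar over the slope: 12 deep (x), 187 long (y), 10 high, at x -67, y 63, z 271 in the console's frame (205 above and 20 behind the foot of the turnbutton), on one 10 thick arm at y 154. It is in the way of an upright tool at the turnbutton; a tool square to the slope (tilted 35 degrees) comes in freely from in front of it.
- lid (a joint): Opening angle of the lid in rad: 0 is shut flat on the compartment's rim; it opens up to 1.0 and starts between 0.45 and 0.85. The hinge is stiff (about 0.15 N m of friction): the lid stays where it is left, and has no catch of its own.
- lid_hinge (a point): Middle of the lid's hinge axis, which runs along the console's y at x -3, z 139 in its frame (155 up the slope from the front edge, 12 above the slope). Its axes turn with the lid: x from the free edge to the hinge, z the lid's outward normal (when shut, the slope's normal).
- lid_edge (a point): Middle of the lid's free lower edge, on its outer (upper) face. Axes as lid_hinge. The lid is a clear plate with teal borders, 150 wide, 95 from hinge axis to free edge, 6 thick; its outer face is 6 outward of the hinge axis. Shut, that face is 18 above the slope and the free edge 15 up the slope from the turnbutton's axis.
- turnbutton (a joint): Angle of the turnbutton in rad, growing clockwise seen square onto the slope. At 0 the wing points to the console's +y, clear of the lid; at 1.57, its end stop, straight up the slope, 17 mm over the lid. Starts between -0.2 and 0.15 (stop at -0.25); friction about 0.08 N m, stays where left. The wing passes 3 mm above the shut lid; turned too early it blocks the lid.
- button_grip (a point): On the turnbutton's axis, at mid-height of its orange grip fin: a bar 10 thick, 40 long, 22 high, centred on the axis, 27 to 49 above the slope (point at 38). Axes turn with it: y along the fin to the wing's tip, x across the fin (pinch along x), z the slope's outward normal. The axis stands 45 up the slope from the front edge: x -87, z 66 in the console's frame at the slope.
- wing_tip (a point): Middle of the end of the turnbutton's orange wing, 32 from its axis, 24 above the slope. Axes as button_grip. The wing lies under the fin: 14 wide, 6 thick (21 to 27 above the slope), reaching 32 from the axis on this side and 14 on the other, on a steel stem 18 in diameter.
- candle: Loose unlit tea light in a glass, 68 across, 45 high, in front of or behind the console. Origin: centre of its underside. To be left alone.
- gel_bottle: Loose bottle, 56 across, 130 high. Origin: centre of its underside. To be left alone.
- cream_jar: Loose jar with brass-coloured cap, 60 across, 50 high, in front of or behind the console. Origin: centre of its underside. To be left alone.

How it is judged:
On the way, in this order (a step that is already met when the one before it is completed fails the run):
1. the lid is shut (within 0.05 rad) while the turnbutton is still clear of it (value of joint lid below 0.05 rad and value of joint turnbutton below 0.5 rad), for 0.2 s.
2. the wing is turned up over the shut lid (within 0.37 rad of straight up the slope) (value of joint turnbutton above 1.2 rad and value of joint lid below 0.05 rad), for 0.2 s.
At the end, for the whole second after the job is handed in: The lid is shut within 0.05 rad, the turnbutton is turned at least 1.2 rad (within 0.37 rad of straight up the slope) so that its wing tip overlaps the lid's edge by more than 8 mm, both at rest; candle, bottle and jar stand upright within 30 mm of where they started (all of step 2 and x of wing_tip in the frame of lid_edge above 0.008 m and velocity of joint turnbutton between -0.05 and 0.05 rad/s and velocity of joint lid between -0.05 and 0.05 rad/s and distance of each of candle, gel_bottle, cream_jar from where it was at the start of the episode below 0.03 m and angle between each of candle, gel_bottle, cream_jar's own z axis and vertical below 0.2 rad); the robot touches nothing.
It fails at once if the candle, bottle or jar is pushed more than 30 mm or knocked over (distance of any of candle, gel_bottle, cream_jar from where it was at the start of the episode above 0.03 m or angle between any of candle, gel_bottle, cream_jar's own z axis and vertical above 0.5 rad).
It also fails if it takes over 51 s, if anything falls off the work surface, if the arm or the gripper's body presses on something with over 40 N, if the wrist force passes 120 N, or if a joint passes its speed limit or range.

## Working session

There is one attempt and no reset: what is moved stays moved. The work goes in short steps, Python scripts to look and compute and a tool call to move; the robot and the scene stay as the last step left them, time stands still between calls to the robot, and variables do not carry over. Pictures are saved under pics/ and viewed, at most 10 in all, crops included, and the job is handed in when it is done.

Besides the shell and the picture viewer there is one more tool, called after "Emit:" as a command line: name --argument value ..., lists and objects as JSON in quotes. apply_moves: Moves the arm, as the interface text tells. Shift numbers are shares of 0.5 m and turn numbers shares of 0.5 rad, none past 1 either way. Its arguments: {"type":"object","properties":{"offset":{"type":"array"},"rot":{"type":"array"},"claw":{"type":"number"},"grip_force":{"type":"number"}},"required":["offset","rot"]}

```bash
mkdir -p pics; ls
python3 - <<'E'
from station import bot
import cv2,numpy as np
for n in("scene","top"):
    p,d=bot.capture(n); cv2.imwrite(f"pics/{n}0.png",p[:,:,::-1]); np.savez(f"{n}0.npz",p=p,d=d)
    print(n,bot.camera_info(n),(d>0).mean())
print(bot.sense())
E
```

```text
pics
scene {'fovy': 48.487600415979145, 'cx': 323.9460025529621, 'cy': 239.14357168459634, 'origin': array([0.32212929, 0.46368338, 1.03036294]), 'attitude': array([-0.20003119,  0.93335306, -0.2914959 ,  0.06220712])} 0.996181640625
top {'fovy': 46.902251750133686, 'cx': 311.3228116633034, 'cy': 249.30706367557272, 'origin': array([ 0.44923128, -0.07351649,  1.18247118]), 'attitude': array([-0.70046066,  0.71155986, -0.04201499,  0.03566749])} 0.9960514322916667
{'clock': 0.1, 'joints': array([ 1.24442135e+00,  1.24420482e-01,  1.65148284e+00, -3.72086924e-05,
        1.36749426e+00, -8.26223011e-02]), 'joint_velocities': array([-0.00017002, -0.00120978, -0.00349848, -0.00084632,  0.0006796 ,
        0.00106644]), 'joint_torque': array([-4.39975156e-05, -4.18886948e+01, -3.61092353e+01,  7.77041540e-02,
        4.61390975e-02, -7.35153822e-05]), 'tool_pos': array([0.15679074, 0.63037686, 0.29115467]), 'tcp_rot': array([ 1.21571047e-01,  9.92582322e-01, -8.87360328e-04, -1.65431133e-04]), 'contact_force': array([ 0.96213529, -0.37834778,  0.8525827 ]), 'moment': array([-0.0217454 , -0.01866049,  0.02234334]), 'grip_force': 0.0, 'grip_width': 0.09506808729322692}
```

View pics/scene0.png

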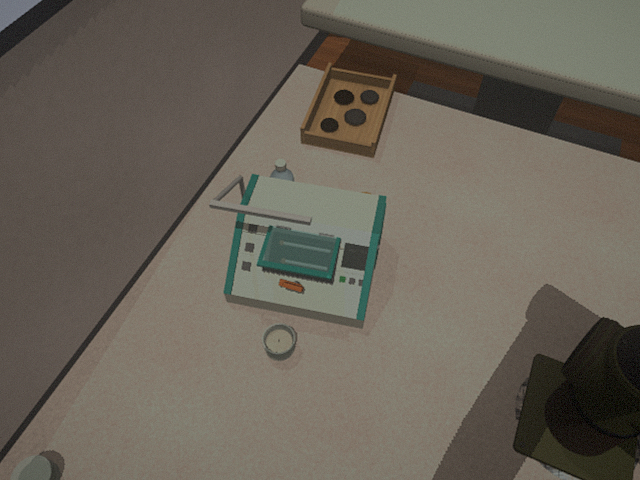

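View pics/top0.png

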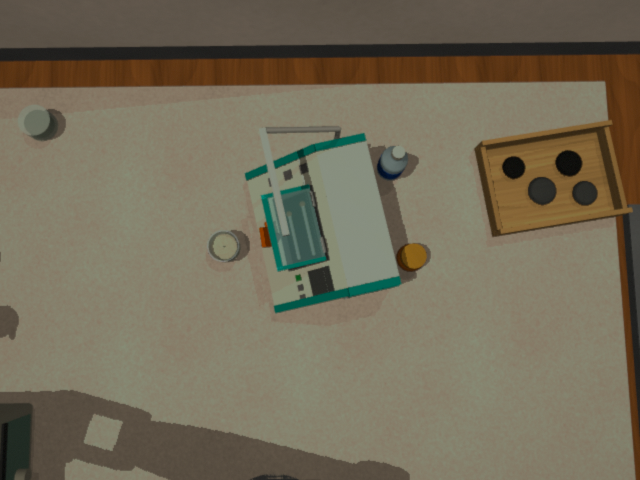

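```bash
cat > h.py <<'E'
import numpy as np,cv2
from scipy.spatial.transform import Rotation as R
from station import bot
def cloud(n,d):
    c=bot.camera_info(n); f=240/np.tan(np.radians(c["fovy"]/2))
    v,u=np.mgrid[0:480,0:640]
    P=np.dstack([(u-c["cx"])/f*d,(v-c["cy"])/f*d,d])
    return P@R.from_quat(c["attitude"]).as_matrix().T+c["origin"]
def hsv(p): return cv2.cvtColor(p,cv2.COLOR_RGB2HSV)
E
python3 - <<'E'
from h import *
for n in("scene","top"):
    a=np.load(f"{n}0.npz");p,d=a["p"],a["d"];W=cloud(n,d);H=hsv(p)
    c=bot.camera_info(n);print(n,R.from_quat(c["attitude"]).as_matrix().round(2).tolist())
    z=W[...,2]; ok=d>0
    print("table z",np.median(z[ok&(abs(z)<.02)]),z[ok&(abs(z)<.02)].std())
    m=(ok&(abs(z-.143)<.008)).astype(np.uint8)
    k,l,s,ce=cv2.connectedComponentsWithStats(m)
    i=1+np.argmax(s[1:,4]);q=W[l==i]
    # refine
    print("top",s[i],ce[i],q.mean(0),q[:,2].std(),cv2.minAreaRect(q[:,:2].astype(np.float32)))
    o=ok&(H[...,0]<13)&(H[...,1]>170)&(H[...,2]>90)
    k,l,s,ce=cv2.connectedComponentsWithStats(o.astype(np.uint8))
    for j in range(1,k):
        if s[j,4]>15: print("orange",s[j],ce[j],W[l==j].mean(0).round(4),W[l==j].min(0).round(3),W[l==j].max(0).round(3))
E
```

```text
scene [[-0.91, -0.34, 0.23], [-0.41, 0.75, -0.52], [0.0, -0.57, -0.82]]
table z -5.4024145668130075e-05 0.003675494556500229
top [ 236  174  150  106 8788] [310.11845699 222.78299954] [ 0.61738315 -0.12477039  0.14254651] 0.0024553838798324038 ((0.6257253885269165, -0.11154219508171082), (0.30830147862434387, 0.22664104402065277), 11.833650588989258)
orange [280 282  13   7  20] [285.1  285.35] [0.6098 0.0116 0.1018] [0.593 0.003 0.088] [0.626 0.016 0.109]
top [[-0.02, -0.99, 0.11], [-1.0, 0.02, -0.01], [0.01, -0.11, -0.99]]
table z 0.00044654708546043587 0.002864524360167864
top [ 305  133   97  165 9180] [353.85098039 214.92657952] [ 0.62918637 -0.16567366  0.14333676] 0.002448738141571414 ((0.6321582794189453, -0.16190603375434875), (0.30368274450302124, 0.12022450566291809), 12.048501014709473)
```

Run:
```python
from h import *
t=np.radians(12.0);yaw=t-np.pi/2
Rc=R.from_euler('z',yaw).as_matrix()
O=np.array([.632,-.162,0])-.0649*Rc[:,0];O[2]=0
print("O",O,Rc.round(3).tolist())
s35,c35=np.sin(np.radians(35)),np.cos(np.radians(35))
for n in("scene","top"):
    a=np.load(f"{n}0.npz");p,d=a["p"],a["d"];W=cloud(n,d);H=hsv(p)
    C=(W-O)@Rc; ok=d>0
    # slope coords: u up slope, n normal, from front edge
    e=C-[-.1235,0,.04]; u=e[...,0]*c35+e[...,2]*s35; nn=-e[...,0]*s35+e[...,2]*c35
    y=C[...,1]
    m=ok&(u>.02)&(u<.17)&((abs(y-.12)<.02)|(abs(y+.12)<.02))&(abs(nn)<.012)
    A=np.c_[u[m],y[m],np.ones(m.sum())];print(n,"slope resid fit (u,y,1)",np.linalg.lstsq(A,nn[m],rcond=None)[0].round(4),np.median(nn[m]))
    # top surface edges
    f=ok&(abs(C[...,2]-.143)<.008)
    r=f&(C[...,0]>.05);yy=[]
    for x0 in np.arange(.05,.11,.01):
        q=r&(abs(C[...,0]-x0)<.005);yy.append((np.percentile(y[q],.5),np.percentile(y[q],99.5)))
    print("ends",np.median(yy,0)); b=[]
    for y0 in np.arange(-.12,.13,.02):
        q=f&(abs(y-y0)<.01);b.append(np.percentile(C[...,0][q],99))
    print("back",np.round(b,4))
    o=ok&((H[...,0]<12))&(H[...,1]>150)&(H[...,2]>80)&(u>.0)&(u<.09)&(abs(y)<.06)&(nn>.015)
    vv,uu=np.where(o);print("orange px",len(vv),uu.mean(),vv.mean(),"u,y,n",u[o].mean(),y[o].mean(),nn[o].mean(),np.c_[u[o].min(),u[o].max(),y[o].min(),y[o].max(),nn[o].min(),nn[o].max()])
    te=ok&(H[...,0]>75)&(H[...,0]<100)&(H[...,1]>120)&(abs(y)<.09)&(nn>.016)&(u>.03)&(u<.2)
    i=(abs(y)<.05)&te; du=.155-u;dn=nn-.012
    an=np.arctan2(dn,du)[i];rr=np.hypot(du,dn)[i]
    far=rr>.075;print("lid",i.sum(),np.percentile(an[far],[10,50,90]),np.percentile(rr,[50,95,99]), y[te].min(),y[te].max())
    print("clip u of lidedge",u[i].min(),nn[i].max())
    for lab,h in(("table objs",0),):
        g=(ok&(C[...,2]>.02)&(C[...,2]<.14)&((C[...,0]<-.14)|(C[...,0]>.14))&(abs(C[...,0])<.35)&(abs(y)<.22)).astype(np.uint8)
        k,l,s,ce=cv2.connectedComponentsWithStats(g)
        for j in range(1,k):
            if s[j,4]>60: print("obj",s[j],C[l==j].min(0).round(3),C[l==j].max(0).round(3))
```

```text
O [ 0.61850653 -0.09851822  0.        ] [[0.208, 0.978, 0.0], [-0.978, 0.208, -0.0], [-0.0, 0.0, 1.0]]
scene slope resid fit (u,y,1) [ 0.0039 -0.0012 -0.0004] -0.00014639719454464725
ends [-0.14848176  0.14897951]
back [0.1244 0.1242 0.123  0.1226 0.1227 0.1221 0.1234 0.1231 0.1229 0.1225
 0.1241 0.1249 0.125 ]
orange px 90 290.65555555555557 285.44444444444446 u,y,n 0.048525722915302466 0.0036635025143007525 0.04041953445722221 [[ 0.04161758  0.05579334 -0.01957202  0.0300543   0.02238316  0.05166387]]
lid 252 [0.600915   0.62414121 0.64993736] [0.08681386 0.09212386 0.09334152] -0.07497205500577343 0.07375488340246135
clip u of lidedge 0.07891908520061552 0.06977146319361695
obj [270 159  24  23 318] [0.164 0.075 0.063] [0.199 0.128 0.135]
obj [261 323  34  36 940] [-0.233 -0.024  0.02 ] [-0.165  0.044  0.051]
top slope resid fit (u,y,1) [ 0.0066 -0.0012  0.0002] 0.0008566439678667007
ends [-0.15008394  0.14664757]
back [0.1226 0.1227 0.1229 0.1218 0.1222 0.1217 0.1222 0.1223 0.1221 0.122
 0.1233 0.1237 0.1235]
orange px 1 267.0 236.0 u,y,n 0.050909053426225044 -0.0006716805554570003 0.03812814060496572 [[ 0.05090905  0.05090905 -0.00067168 -0.00067168  0.03812814  0.03812814]]
lid 315 [0.60160304 0.63301178 0.6602642 ] [0.08830179 0.0933504  0.09390233] -0.07647838973799014 0.07359170340984313
clip u of lidedge 0.07788599020437821 0.07059902177417532
obj [377 146  31  34 777] [0.155 0.071 0.02 ] [0.21  0.128 0.135]
obj [207 230  33  32 837] [-0.232 -0.025  0.021] [-0.166  0.042  0.05 ]
obj [397 243  30  29 630] [ 0.15 -0.13  0.02] [ 0.206 -0.072  0.058]
```

Run:
```python
import numpy as np,cv2
a=np.load("scene0.npz")["p"][200:320,200:400,::-1];b=np.load("top0.npz")["p"][120:320,230:410,::-1]
a=cv2.resize(a,None,fx=4,fy=4,interpolation=cv2.INTER_CUBIC)
b=cv2.resize(b,None,fx=3,fy=3,interpolation=cv2.INTER_CUBIC)
cv2.imwrite("pics/c1.png",a);cv2.imwrite("pics/c2.png",b)
```

```text
(no output)
```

View pics/c1.png

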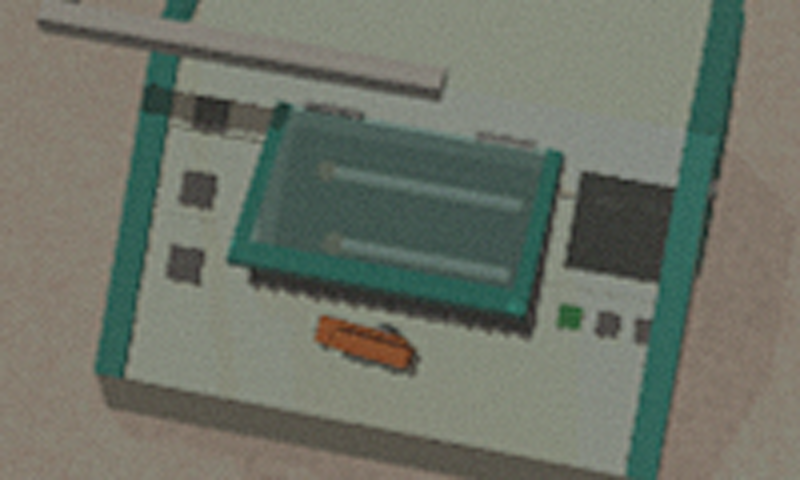

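```bash
cat >> h.py <<'E'
t=np.radians(12.0);Rc=R.from_euler('z',t-np.pi/2).as_matrix()
O=np.array([.6185,-.0985,0]);s35,c35=np.sin(np.radians(35)),np.cos(np.radians(35))
U=Rc@[c35,0,s35];N=Rc@[-s35,0,c35];Y=Rc[:,1];F=O+Rc@[-.1235,0,.04]
def slope(W): e=W-F; return e@U,e@Y,e@N
RT=np.c_[np.cross(-U,-N),-U,-N]  # tool square to slope, tool y down the slope
def rel(ntip,u=.045,y=0,turn=0):
    "shares from the present pose to the tool pose with its tips at (u,y,ntip)"
    s=bot.sense();T=R.from_quat(s["tcp_rot"]);p=F+U*u+Y*y+N*(ntip+.078)
    rv=(T.inv()*R.from_matrix(RT)*R.from_rotvec([0,0,turn])).as_rotvec()
    print("goal",p.round(4),"offset",(T.inv().apply(p-s["tool_pos"])/.5).round(4),"rot",(rv/.5).round(4))
    print("tip u,y,n",np.round(slope(s["tool_pos"]+.078*T.as_matrix()[:,2]),4),"j",s["joints"].round(3),"F",s["contact_force"].round(1),s["clock"],s["grip_width"],s["grip_force"])
E
python3 - <<'E'
from h import *
a=np.load("scene0.npz");W=cloud("scene",a["d"]);H=hsv(a["p"]);u,y,n=slope(W)
o=(H[...,0]<12)&(H[...,1]>150)&(H[...,2]>80)&(u<.09)&(u>.02)&(abs(y)<.06)&(n>.04)
k=cv2.fitLine(np.c_[y[o],u[o]].astype(np.float32),cv2.DIST_HUBER,0,.01,.01);print("fin",o.sum(),k.ravel(),y[o].min(),y[o].max(),"angle cw (y toward u)",np.arctan(k[1]/k[0]))
rel(.15)
E
```

```text
fin 57 [ 0.9972512   0.0740943  -0.00316825  0.04666742] -0.019354090866164006 0.018313146643823455 angle cw (y toward u) [0.07416226]
goal [0.5733 0.1142 0.2526] offset [-1.0576 -0.8007  0.0785] rot [ 1.197  -0.2778 -0.8774]
tip u,y,n [-0.4621 -0.3001  0.5349] j [ 1.244  0.124  1.651 -0.     1.367 -0.083] F [ 1.  -0.4  0.9] 0.1 0.09506808729322692 0.0
```

Emit:
apply_moves --offset '[[-0.55, -0.4, -0.1], [-0.55, -0.4, -0.1], [-0.55, -0.4, -0.1], [-0.55, -0.4, -0.1], [-0.55, -0.4, -0.1], [-0.55, -0.4, -0.1], [-0.55, -0.4, -0.1], [-0.55, -0.4, -0.1]]' --rot '[[0.6, -0.14, -0.44], [0.6, -0.14, -0.44], [0.6, -0.14, -0.44], [0.6, -0.14, -0.44], [0.6, -0.14, -0.44], [0.6, -0.14, -0.44], [0.6, -0.14, -0.44], [0.6, -0.14, -0.44]]' --claw 78 --grip_force 20

```text
clock: 0.9
tool_pos: [0.378, 0.3672, 0.3431]
tcp_rot: [0.014, 0.988, -0.152, 0.017]
contact_force: [-0.3, 0.7, -0.5]
grip_width: 0.0782
grip_force: 0.0
```

```bash
python3 -c "
from h import *
rel(.15)"
```

```text
goal [0.5733 0.1142 0.2526] offset [-0.3947 -0.4153  0.3366] rot [ 0.5994 -0.138  -0.4506]
tip u,y,n [-0.1625 -0.1411  0.3931] j [ 0.766 -0.075  1.785 -0.24   1.625 -0.767] F [-0.3  0.7 -0.5] 0.9 0.07815051089226019 0.0
```

Emit:
apply_moves --offset '[[-0.395, -0.415, 0.337], [-0.395, -0.415, 0.337], [-0.395, -0.415, 0.337], [-0.395, -0.415, 0.337], [-0.395, -0.415, 0.337], [-0.395, -0.415, 0.337], [-0.395, -0.415, 0.337], [-0.395, -0.415, 0.337]]' --rot '[[0.6, -0.138, -0.45], [0.6, -0.138, -0.45], [0.6, -0.138, -0.45], [0.6, -0.138, -0.45], [0.6, -0.138, -0.45], [0.6, -0.138, -0.45], [0.6, -0.138, -0.45], [0.6, -0.138, -0.45]]'

```text
clock: 1.7
tool_pos: [0.5726, 0.1161, 0.2485]
tcp_rot: [-0.101, 0.948, -0.299, 0.029]
contact_force: [-0.4, 0.6, 0.5]
grip_width: 0.0781
grip_force: 0.0
```

```bash
python3 -c "
from h import *
rel(.10)
p,d=bot.capture('scene');cv2.imwrite('pics/s1.png',p[:,:,::-1])"
```

```text
goal [0.5793 0.0861 0.2116] offset [-0.0009 -0.008   0.0957] rot [-0.0002 -0.0072  0.009 ]
tip u,y,n [ 0.041  -0.0006  0.1479] j [ 0.318  0.073  1.848 -0.624  1.35  -1.284] F [-0.4  0.6  0.5] 1.7 0.07809067338711691 0.0
```

View pics/s1.png

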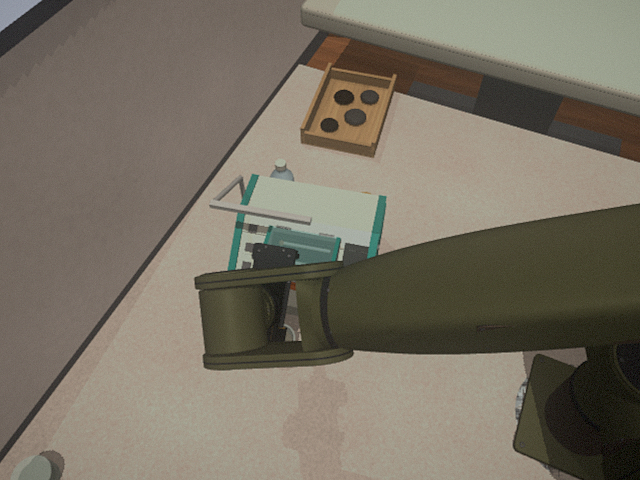

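The picture shows the gripper over the slope (about 275,255), clear of the light bar (tip at 310,220), with the candle untouched.

Emit:
apply_moves --offset '[[0, -0.008, 0.05], [0, -0.008, 0.096], [0, -0.008, 0.096], [0, -0.008, 0.096]]' --rot '[[0, -0.007, 0.009], [0, -0.007, 0.009], [0, -0.007, 0.009], [0, -0.007, 0.009]]'

```text
clock: 2.15
tool_pos: [0.5783, 0.0896, 0.2141]
tcp_rot: [-0.102, 0.948, -0.299, 0.034]
contact_force: [0.6, 0.1, -0.1]
grip_width: 0.0778
grip_force: 0.0
```

```bash
python3 -c "
from h import *
rel(.018)"
```

```text
goal [0.589  0.0401 0.1444] offset [ 0.0005 -0.0031  0.1722] rot [0.0009 0.0106 0.0045]
tip u,y,n [0.0435 0.0002 0.1041] j [ 0.272  0.094  1.887 -0.643  1.267 -1.28 ] F [ 0.6  0.1 -0.1] 2.15 0.07778558494959358 0.0
```

Emit:
apply_moves --offset '[[0, -0.003, 0.02], [0, -0.003, 0.04], [0, -0.003, 0.06], [0, -0.003, 0.08], [0, -0.003, 0.1], [0, -0.003, 0.12], [0, -0.003, 0.14], [0, -0.003, 0.14]]' --rot '[[0, 0.005, 0.004], [0, 0.005, 0.004], [0, 0.005, 0.004], [0, 0.005, 0.004], [0, 0.005, 0.004], [0, 0.005, 0.004], [0, 0.005, 0.004], [0, 0.005, 0.004]]'

```text
clock: 2.95
tool_pos: [0.5871, 0.047, 0.1559]
tcp_rot: [-0.1, 0.949, -0.299, 0.031]
contact_force: [0.7, -0.3, -0.7]
grip_width: 0.078
grip_force: 0.0
```

```bash
python3 -c "
from h import *
rel(.018)"
```

```text
goal [0.589  0.0401 0.1444] offset [-0.001   0.0014  0.0269] rot [ 0.0002 -0.0002 -0.0004]
tip u,y,n [ 0.0457 -0.0005  0.0315] j [ 0.198  0.156  1.929 -0.679  1.15  -1.266] F [ 0.7 -0.3 -0.7] 2.95 0.0779523593979602 0.0
```

Emit:
apply_moves --offset '[[0, 0.001, 0.01], [0, 0.001, 0.018], [0, 0.001, 0.024], [0, 0.001, 0.028], [0, 0.001, 0.028], [0, 0.001, 0.028]]' --rot '[[0, 0, 0], [0, 0, 0], [0, 0, 0], [0, 0, 0], [0, 0, 0], [0, 0, 0]]'

```text
clock: 3.55
tool_pos: [0.5893, 0.0404, 0.1458]
tcp_rot: [-0.1, 0.948, -0.299, 0.033]
contact_force: [-0.9, 0.2, 0.3]
grip_width: 0.0782
grip_force: 0.0
```

```bash
python3 -c "
from h import *
rel(.018)
print(bot.sense()['contact_force']@N)
p,d=bot.capture('top');cv2.imwrite('pics/t1.png',cv2.resize(p[120:320,200:420,::-1],None,fx=3,fy=3,interpolation=2))
u,y,n=slope(cloud('top',d));H=hsv(p)
te=(H[...,0]>75)&(H[...,0]<100)&(H[...,1]>110)&(abs(y)<.08)&(n>.008)&(u>.05)&(u<.17)
for a in np.arange(.05,.17,.01):
  q=te&(abs(u-a-.005)<.005)
  if q.sum():print(a.round(3),q.sum(),n[q].min().round(4),np.median(n[q]).round(4),n[q].max().round(4))
"
```

```text
goal [0.589  0.0401 0.1444] offset [0.0007 0.0012 0.0025] rot [-0.0002  0.0048 -0.0018]
tip u,y,n [0.0456 0.0005 0.0192] j [ 0.186  0.17   1.933 -0.688  1.127 -1.261] F [-0.9  0.2  0.3] 3.55 0.07823865957927204 0.0
0.47545752974987443
0.06 138 0.0144 0.0201 0.207
0.07 113 0.0155 0.0205 0.1982
0.08 28 0.0175 0.0201 0.2052
0.09 41 0.0154 0.02 0.1987
0.1 39 0.0164 0.0192 0.0225
0.11 38 0.0161 0.0188 0.0221
0.12 84 0.016 0.0599 0.1128
0.13 43 0.0145 0.0183 0.1242
0.14 43 0.0155 0.018 0.0209
0.15 33 0.01 0.0171 0.0216
```

Emit:
apply_moves --offset '[[0, 0.001, 0.003], [0, 0.001, 0.005], [0, 0.001, 0.007], [0, 0.001, 0.009], [0, 0.001, 0.009]]' --rot '[[0, 0, 0], [0, 0, 0], [0, 0, 0], [0, 0, 0], [0, 0, 0]]'

```text
clock: 4.1
tool_pos: [0.5899, 0.0393, 0.1437]
tcp_rot: [-0.099, 0.949, -0.299, 0.033]
contact_force: [-7.3, 9.0, 9.9]
grip_width: 0.0778
grip_force: 6.5
```

```bash
python3 -c "
from h import *
rel(.018)
print(bot.sense()['contact_force']@N)"
```

```text
goal [0.589  0.0401 0.1444] offset [ 0.0014  0.0006 -0.0024] rot [ 0.0002  0.0052 -0.0053]
tip u,y,n [0.0453 0.0009 0.0168] j [ 0.184  0.173  1.933 -0.689  1.123 -1.258] F [-7.3  9.   9.9] 4.1 0.07778092768430128 6.535423477180302
14.075843687794492
```

Emit:
apply_moves --offset '[[0, 0, -0.015], [0, 0, -0.03], [0, 0, -0.03], [0, 0, -0.03]]' --rot '[[0, 0, 0.03], [0, 0, 0.07], [0, 0, 0.12], [0, 0, 0.14]]'

```text
clock: 4.5
tool_pos: [0.588, 0.0468, 0.1541]
tcp_rot: [-0.066, 0.951, -0.297, 0.044]
contact_force: [0.1, -0.3, 0.2]
grip_width: 0.078
grip_force: 0.0
```

Emit:
apply_moves --offset '[[0, 0, 0], [0, 0, 0], [0, 0, 0], [0, 0, 0], [0, 0, 0], [0, 0, 0], [0, 0, 0], [0, 0, 0]]' --rot '[[0, 0, 0], [0, 0, 0], [0, 0, 0], [0, 0, 0], [0, 0, 0], [0, 0, 0], [0, 0, 0], [0, 0, 0]]' --claw 0 --grip_force 20

```text
clock: 5.3
tool_pos: [0.588, 0.0468, 0.1542]
tcp_rot: [-0.066, 0.951, -0.298, 0.043]
contact_force: [-0.4, 0.4, 0.0]
grip_width: 0.0197
grip_force: 0.0
```

```bash
python3 -c "
from h import *
rel(.030,turn=1.5)
p,d=bot.capture('top')
u,y,n=slope(cloud('top',d));H=hsv(p)
te=(H[...,0]>75)&(H[...,0]<100)&(H[...,1]>110)&(abs(y)<.08)&(n>.008)&(n<.06)&(u>.05)&(u<.17)
for a in (.06,.07,.09,.11,.14):
  q=te&(abs(u-a-.005)<.005);print(a,q.sum(),np.median(n[q]).round(4))
"
```

```text
goal [0.5876 0.0468 0.1543] offset [ 0.0007  0.0001 -0.0003] rot [0.0042 0.0039 2.858 ]
tip u,y,n [0.045  0.0006 0.0298] j [ 0.197  0.159  1.929 -0.681  1.145 -1.193] F [-0.4  0.4  0. ] 5.3 0.019729297645808948 0.0
0.06 260 0.0177
0.07 123 0.0183
0.09 39 0.0177
0.11 41 0.0181
0.14 40 0.0178
```

Lid is flat and shut. The fingers are still closing.

Emit:
apply_moves --offset '[[0, 0, 0], [0, 0, 0], [0, 0, 0], [0, 0, 0], [0, 0, 0]]' --rot '[[0, 0, 0], [0, 0, 0], [0, 0, 0], [0, 0, 0], [0, 0, 0]]'

```text
clock: 5.85
tool_pos: [0.5882, 0.046, 0.1547]
tcp_rot: [-0.066, 0.951, -0.298, 0.043]
contact_force: [1.0, -5.9, 2.6]
grip_width: 0.01
grip_force: 20.0
```

Emit:
apply_moves --offset '[[0, 0, 0], [0, 0, 0], [0, 0, 0], [0, 0, 0], [0, 0, 0], [0, 0, 0], [0, 0, 0], [0, 0, 0]]' --rot '[[0, 0, 0.1], [0, 0, 0.25], [0, 0, 0.4], [0, 0, 0.55], [0, 0, 0.7], [0, 0, 0.85], [0, 0, 0.9], [0, 0, 0.9]]'

```text
clock: 6.65
tool_pos: [0.5881, 0.0453, 0.1552]
tcp_rot: [0.148, 0.942, -0.282, 0.109]
contact_force: [-0.2, -7.8, 3.7]
grip_width: 0.0099
grip_force: 20.0
```

```bash
python3 -c "
from h import *
rel(.030,turn=1.5);print(bot.sense()['moment'])"
```

```text
goal [0.5876 0.0468 0.1543] offset [ 0.0022  0.003  -0.0003] rot [-0.0021  0.008   1.9572]
tip u,y,n [0.0471 0.0003 0.0299] j [ 0.196  0.159  1.928 -0.685  1.147 -0.743] F [-0.2 -7.8  3.7] 6.65 0.009911912305795507 19.987077713012695
[-1.32177036 -0.00227552 -0.22849605]
```

Emit:
apply_moves --offset '[[-0.002, -0.003, 0], [-0.002, -0.003, 0], [-0.002, -0.003, 0], [-0.002, -0.003, 0], [-0.002, -0.003, 0], [-0.002, -0.003, 0], [-0.002, -0.003, 0], [-0.002, -0.003, 0]]' --rot '[[0, 0, 0.1], [0, 0, 0.25], [0, 0, 0.4], [0, 0, 0.55], [0, 0, 0.7], [0, 0, 0.85], [0, 0, 0.95], [0, 0, 0.95]]'

```text
clock: 7.45
tool_pos: [0.5877, 0.0444, 0.1558]
tcp_rot: [0.366, 0.88, -0.249, 0.171]
contact_force: [-3.9, -5.3, 4.8]
grip_width: 0.0101
grip_force: 20.0
```

Emit:
apply_moves --offset '[[0, 0, 0], [0, 0, 0], [0, 0, 0], [0, 0, 0], [0, 0, 0], [0, 0, 0], [0, 0, 0], [0, 0, 0]]' --rot '[[0, 0, 0.1], [0, 0, 0.25], [0, 0, 0.4], [0, 0, 0.55], [0, 0, 0.7], [0, 0, 0.85], [0, 0, 0.97], [0, 0, 0.97]]'

```text
clock: 8.25
tool_pos: [0.587, 0.0439, 0.1559]
tcp_rot: [0.567, 0.766, -0.202, 0.225]
contact_force: [-7.0, -5.6, 7.5]
grip_width: 0.0096
grip_force: 20.0
```

```bash
python3 -c "
from h import *
rel(.030,u=.047,turn=1.5);print(bot.sense()['moment'])"
```

```text
goal [0.5879 0.0452 0.1554] offset [ 0.0021  0.0026 -0.0004] rot [-0.0076  0.0066  0.036 ]
tip u,y,n [ 0.0484 -0.0015  0.0298] j [ 0.194  0.157  1.929 -0.683  1.152  0.215] F [-7.  -5.6  7.5] 8.25 0.009608842117405517 19.993638396263123
[-1.5375074   0.95482313 -0.89772777]
```

Emit:
apply_moves --offset '[[0, 0, 0], [0, 0, 0], [0, 0, 0], [0, 0, 0], [0, 0, 0], [0, 0, 0]]' --rot '[[0, 0, 0], [0, 0, 0], [0, 0, 0], [0, 0, 0], [0, 0, 0], [0, 0, 0]]' --claw 50

```text
clock: 8.85
tool_pos: [0.5884, 0.0455, 0.155]
tcp_rot: [0.566, 0.768, -0.198, 0.226]
contact_force: [0.4, -0.6, -0.2]
grip_width: 0.0486
grip_force: 0.0
```

Emit:
apply_moves --offset '[[0, 0, -0.04], [0, 0, -0.12], [0, 0, -0.2], [0, 0, -0.28], [0, 0, -0.36], [0, 0, -0.44], [0, 0, -0.5], [0, 0, -0.5]]' --rot '[[0, 0, 0], [0, 0, 0], [0, 0, 0], [0, 0, 0], [0, 0, 0], [0, 0, 0], [0, 0, 0], [0, 0, 0]]'

```text
clock: 9.65
tool_pos: [0.5589, 0.1876, 0.365]
tcp_rot: [0.566, 0.768, -0.195, 0.228]
contact_force: [0.6, -0.2, 0.0]
grip_width: 0.05
grip_force: 0.0
```

Run:
```python
from h import *
rel(.030)
im=[]
for nm in("scene","top"):
    p,d=bot.capture(nm);u,y,n=slope(cloud(nm,d));H=hsv(p)
    o=(H[...,0]<12)&(H[...,1]>150)&(H[...,2]>80)&(u<.1)&(u>.0)&(abs(y)<.06)&(n>.015)&(n<.06)
    if o.sum()>5: print(nm,o.sum(),"u",u[o].min(),u[o].max(),"y",y[o].min(),y[o].max(),cv2.fitLine(np.c_[y[o],u[o]].astype(np.float32),cv2.DIST_HUBER,0,.01,.01).ravel())
    te=(H[...,0]>75)&(H[...,0]<100)&(H[...,1]>110)&(abs(y)<.08)&(n>.008)&(n<.06)
    for a in (.06,.07,.09,.11,.14):
        q=te&(abs(u-a-.005)<.005);print(a,q.sum(),np.median(n[q]).round(4))
    im.append(cv2.resize(p[120:380,190:420,::-1] if nm=="scene" else p[100:360,190:420,::-1],None,fx=1.7,fy=2.2*.77,interpolation=2))
cv2.imwrite("pics/f.png",np.hstack(im))
```

```text
goal [0.5876 0.0468 0.1543] offset [ 0.0061 -0.0074  0.51  ] rot [ 0.0193  0.015  -2.967 ]
tip u,y,n [0.048 0.002 0.285] j [ 0.437  0.025  1.697 -0.594  1.564  0.185] F [ 0.6 -0.2  0. ] 9.65 0.04998820756531871 0.0
0.06 0 nan
0.07 6 0.0151
0.09 15 0.0187
0.11 27 0.0176
0.14 24 0.0165
0.06 223 0.0177
0.07 119 0.0184
0.09 38 0.0182
0.11 44 0.0173
0.14 39 0.0179
  return _methods._mean(a, axis=axis, dtype=dtype,
  ret = ret.dtype.type(ret / rcount)
```

View pics/f.png

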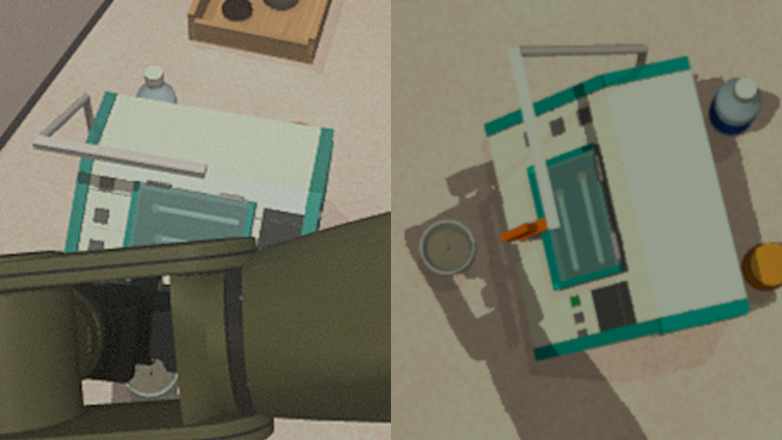

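The picture shows the orange wing (about 525,230 in the right-hand crop) pointing up the slope over the flat lid's edge. The candle, bottle and jar are in place and the gripper is clear.

```bash
python3 -c "
from station import bot
print(bot.hand_in())"
```

```text
the job is handed in; nothing more can be done
None
```

I shut the lid flat, turned the turnbutton to about 1.5 rad so its wing points up the slope over the lid's edge, and handed the job in at about 10 s with the gripper clear and the candle, bottle and jar standing in place; the verdict was not shown.

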